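# Draw the flush bolt and open the passive leaf of an equipment cabinet

### The arm

A 6-joint arm with a two-finger parallel gripper is mounted at the origin on the work surface. World frame = base frame: x ahead of the robot, y to its left, z up, the work surface at z = 0. Lengths are in m, angles in rad, forces in N, time in s.
With the tool pointing down it reaches from about 0.375 to 0.9 m from the base axis. Payload 3.1 kg.
Tool frame: the origin (TCP) lies midway between the tips of the shut fingers; the grasp point (between the pads) lies 19 mm behind it (manip.grasp_offset is the distance from the TCP to the grasp point, in m); z points along the fingers, y is the line along which they close (so a half turn about z gives the same grasp; the last joint's range is limited). The gripper opens to 85 mm and grips with 20 to 120 N. Pads are 22 mm wide; open, the fingers measure 114 mm over their backs; the gripper's body (76 mm by 85 mm) begins 54 mm behind the grasp point. The pads swing forward as they close: fully open they stand 13 mm farther back than shut.
Start: joints at [1.155, 0.527, 1.433, -0, 1.181, -0.178], TCP at [0.147, 0.607, 0.231] pointing down, gripper open.
Joint ranges: [-3.08, 3.08], [-0.75, 2.2], [0.22, 2.44], [-1.43, 4.57], [0, 2.65], [-2.85, 2.85]. Speed limits (rad/s): [2.79, 2.79, 3.14, 3.14, 3.14, 3.14].

### API

Orientations are given as a unit quaternion [x, y, z, w].
In Python, from station import sensors, cams, order, manip gives the robot as it stands.
- The arm moves only by the tool move_arm, never from a script. Its argument "targets" is a list of rows, each an object of numbers: "dx", "dy", "dz": the shift along the world's x, y, z normalised to -1 to 1, where 1 is 25 mm; "rx", "ry", "rz": the turn, a rotation vector about the world's x, y, z normalised to -1 to 1, where 1 is 30 degrees. A call has exactly 10 rows; each row shifts and turns the commanded pose from where the row before left it; what a row does not reach is not made up. A row lasts 1/8 s, in which the tool goes at most 62.5 mm and 10.7 degrees, less where a joint would pass 70% of its speed; a pose out of reach is approached as far as the arm can. A call with a number of a shift or a turn outside -1 to 1 is refused whole. A call with a gripper value outside its range is refused whole. "claw" is the opening in per cent of the stroke, from 0 (shut) to 100 (fully open), set as the call begins (left out, the last holds). The fingers move at their own pace and stop on an object; "newtons" is the grip in N (left out, the last holds). Time passes only in rows, so rows that do not move let the fingers close, or fill a call up. It gives the time, the measured TCP pose, the force, the opening and the grip force at its end, in the units of the state.
- sensors.sense(): the state, without advancing time (a new reading comes with each control period).
- cams.snapshot(name): name is "scene" or "top"; returns the picture (480x640x3 uint8, red, green, blue); there is no depth.
- cams.camera_model(name): a dict with "fx", "fy", "cx", "cy" (pixels), "extrinsics" (4x4, takes a point from world to camera coordinates). Camera axes: x right, y down, z forward; pixel columns grow to the right and rows downward; lengths in m; the calibration is good to about 2 mm. A picture is of the moment at which its call begins. camera_model takes no time and is no camera call.
- order.sign_off(): hands the job in; it is judged then, once.
The state is a dict: "t": time; "q": joint angles; "qd": joint speeds; "tau": joint torques, N m; "tcp_pos": TCP position; "tool_rot": TCP orientation; "force": force on the tool from outside, world axes, zero at the start; "ft_torque": the same for the moment, N m; "finger_gap": opening from 0.0 (shut) to 1.0 (fully open); "gripper_force": force on a finger pad.
Only numpy, scipy, OpenCV 4.12 (cv2) and the standard library are available. Lean on these libraries where they do the work, as an engineer would, in place of code of your own. Each camera call takes 0.05 s, during which the arm holds its last target. There are 200 camera calls.

### The job

A grey steel equipment cabinet lies on its back on the repair bench with its double doors facing up; the active leaf is already folded open, but the other (passive) leaf is still shut and held by its flush bolt. Slide the bolt's knob fully back to withdraw the bolt, and only then lift the passive leaf by its bow handle until it is well past halfway to upright, and leave it standing open on its stiff hinge.

Things in the scene. Friction and masses are not known exactly. Their poses are not given: they have to be found in the camera images.
- bolt_knob (a point): Centre of the top of the bolt's round steel knob: upright pin 16 mm in diameter, top 32 mm above the leaf's flat face, on a steel plate near the shut leaf's far end. Axes are the leaf's: x out of the leaf into the frame (away from the robot), y towards the hinge (left), z normal to the leaf. Slides along -x to withdraw, about 2 N of friction, stays where left; 55 mm free around its path.
- bolt (a joint): Bolt position in m: 0 fully shot, 0.030 fully withdrawn. Starts at 0 to 0.004; the leaf is freed at about 0.012 to 0.016.
- leaf_handle (a point): Middle of the shut leaf's bow handle: round steel bar, 10 mm thick, 90 mm long along x, its axis 36 mm above the leaf's face, a post at each end; in line with the bolt, 137 mm from the shot knob towards -x. Axes as for the knob. The hinge axis runs along x, +121 mm in y and -36 mm in z from here. Leaf 260 (x) by 150 by 16 mm, 0.3 to 0.6 kg; its face is 120 mm above the bench.
- leaf (a joint): Opening of the passive leaf in rad: 0 shut, 1.57 upright, 2.2 its stop. The handle side rises and swings over to +y (robot's left): a turn about the leaf's -x. Hinge friction 0.6 N m: it stays at any angle; lifting takes up to 10 N at the handle. The active leaf, on the robot's right, stands open at 1.75 to 2.3 rad, up to 290 mm above the bench.

How it is judged:
By the outcome, as a careful person would: the job done as asked, in the order asked, and still so for the second after the job is handed in, with the robot touching nothing.
It also fails if it takes over 45 s, if anything falls off the work surface, if the arm or the gripper's body presses on something with over 40 N, if the wrist force passes 120 N, or if a joint passes its speed limit or range.

## Working session

There is one attempt and no reset: what is moved stays moved. The work goes in short steps, Python scripts to look and compute and a tool call to move; the robot and the scene stay as the last step left them, time stands still between calls to the robot, and variables do not carry over. Pictures are saved under pics/ and viewed, at most 10 in all, crops included, and the job is handed in when it is done.

Besides the shell and the picture viewer there is one more tool, called after "Request:" as a command line: name --argument value ..., lists and objects as JSON in quotes. move_arm: Moves the arm, as the interface text tells. Scaled input: -1 to 1 covers 25 mm each way for a shift and 30 degrees each way for a turn. Its arguments: {"type":"object","properties":{"targets":{"type":"array"},"claw":{"type":"number"},"newtons":{"type":"number"}},"required":["targets"]}

```bash
mkdir -p pics
cat > h.py <<'E'
import numpy as np, cv2
from station import sensors,cams,order,manip
def ray(name,u,v,z):
    m=cams.camera_model(name);E=np.array(m["extrinsics"]);R,t=E[:3,:3],E[:3,3]
    c=-R.T@t;d=R.T@np.array([(u-m["cx"])/m["fx"],(v-m["cy"])/m["fy"],1])
    return c+d*(z-c[2])/d[2]
def proj(name,p):
    m=cams.camera_model(name);q=np.array(m["extrinsics"])@np.r_[p,1]
    return m["fx"]*q[0]/q[2]+m["cx"],m["fy"]*q[1]/q[2]+m["cy"]
def snap(name,f):
    i=cams.snapshot(name);cv2.imwrite("pics/"+f,cv2.cvtColor(i,cv2.COLOR_RGB2BGR));return i
E
python3 - <<'E'
from h import *
for n in("scene","top"):
    snap(n,n+"1.png");m=cams.camera_model(n);print(m["fx"]);E=np.array(m["extrinsics"]);print(-E[:3,:3].T@E[:3,3],E[:3,:3].round(2))
print(sensors.sense())
E
```

```text
441.0892325893128
[ 1.01980867 -0.04252957  0.6239205 ] [[ 0.34  0.94 -0.  ]
 [ 0.62 -0.22 -0.75]
 [-0.71  0.25 -0.66]]
505.4540051694141
[0.50656759 0.11298268 0.81525561] [[ 0.01 -1.    0.01]
 [-0.99 -0.01 -0.13]
 [ 0.13 -0.01 -0.99]]
{'t': 0.1, 'q': array([ 1.15453689e+00,  5.28395526e-01,  1.43375844e+00, -1.67649643e-05,
        1.18141040e+00, -1.78512252e-01]), 'qd': array([ 0.00178356,  0.0002351 , -0.00342982,  0.00026908,  0.00160058,
       -0.00059368]), 'tau': array([-3.57013660e-04, -4.43304527e+01, -1.78585446e+01, -2.43042095e-04,
        3.93064329e-03, -5.97894385e-06]), 'tcp_pos': array([0.14691696, 0.60682965, 0.23042276]), 'tool_rot': array([ 1.18590600e-01,  9.92942746e-01, -9.44854980e-04, -2.81465997e-04]), 'force': array([-0.23467517,  0.00441256, -1.14968479]), 'ft_torque': array([0.00383897, 0.01108237, 0.03996242]), 'gripper_force': 0.0, 'finger_gap': 0.9977080455004164}
```

View pics/scene1.png

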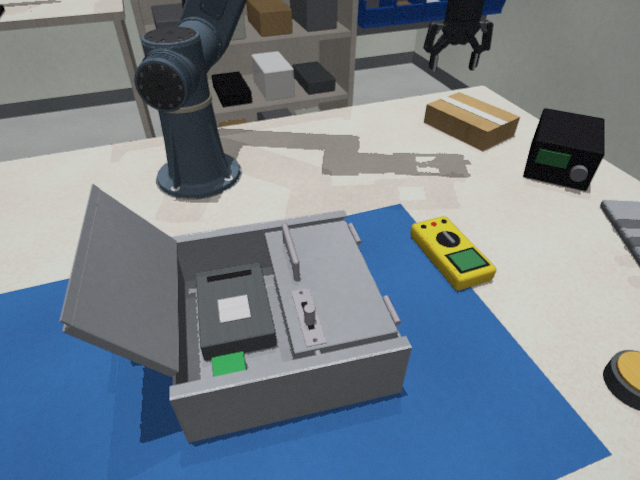

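View pics/top1.png

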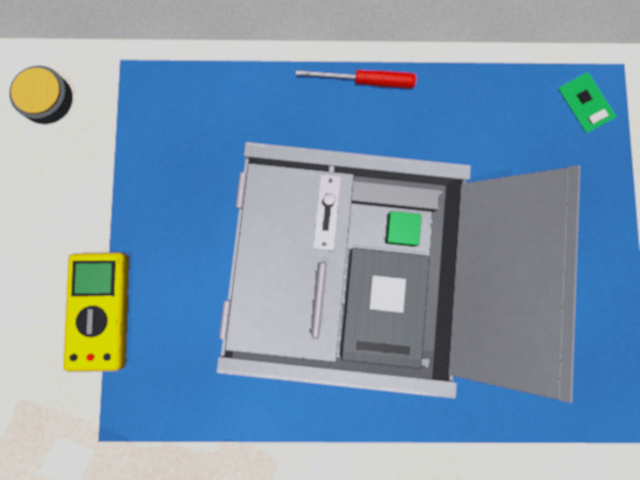

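The top view shows the knob's top at about (329,199) and the handle bar running from (322,263) to (316,336). In the scene view the knob's top is at about (310,304), and the handle runs from (285,228) to (297,272).

Run:
```python
from h import *
k=ray("top",329,199,.152);a=ray("top",322,264,.161);b=ray("top",316.5,336,.161)
print(k,a,b,(a+b)/2, "scene k",ray("scene",310,304,.152))
d=a-b;print("len",np.linalg.norm(d),"yaw deg",np.degrees(np.arctan2(d[1],d[0])),np.linalg.norm(k-(a+b)/2))
d=k-(a+b)/2;print(np.degrees(np.arctan2(d[1],d[0])))
# leaf edges
p=ray("top",352,174,.12);q=ray("top",337,360,.12);d=p-q;print("edge yaw",np.degrees(np.arctan2(d[1],d[0])),p,q)
i=cv2.imread("pics/top1.png")[150:350,280:380];cv2.imwrite("pics/c1.png",cv2.resize(i,None,fx=3,fy=3,interpolation=cv2.INTER_CUBIC))
```

```text
[0.64013446 0.08112487 0.152     ] [0.55255653 0.09058123 0.161     ] [0.46091706 0.09735896 0.161     ] [0.5067368 0.0939701 0.161    ] scene k [0.63437058 0.08591039 0.152     ]
len 0.09188977370074435 yaw deg -4.22993890075106 0.13431655059350106
-5.500211743874959
edge yaw -4.810368575675611 [0.68270564 0.0471595  0.12      ] [0.42653808 0.06871718 0.12      ]
```

View pics/c1.png

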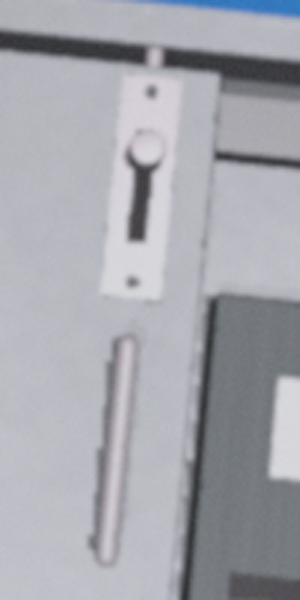

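Request:
move_arm --targets '[{"dx": 0.9,"dy": -0.96,"rz": 0.15},{"dx": 0.9,"dy": -0.96,"rz": 0.15},{"dx": 0.9,"dy": -0.96},{"dx": 0.9,"dy": -0.96},{"dx": 0.9,"dy": -0.96},{"dx": 0.9,"dy": -0.96},{"dx": 0.9,"dy": -0.96},{"dx": 0.9,"dy": -0.96},{"dx": 0.9,"dy": -0.96},{"dx": 0.9,"dy": -0.96}]' --claw 60 --newtons 25

```text
schema error: expected keys dx, dy, dz, rx, ry, rz
```

Request:
move_arm --targets '[{"dx": 0.9,"dy": -0.96},{"dx": 0.9,"dy": -0.96},{"dx": 0.9,"dy": -0.96},{"dx": 0.9,"dy": -0.96},{"dx": 0.9,"dy": -0.96},{"dx": 0.9,"dy": -0.96},{"dx": 0.9,"dy": -0.96},{"dx": 0.9,"dy": -0.96},{"dx": 0.9,"dy": -0.96},{"dx": 0.9,"dy": -0.96}]'

```text
schema error: expected keys dx, dy, dz, rx, ry, rz
```

Request:
move_arm --targets '[{"dx": 0.9,"dy": -0.96,"dz": 0,"rx": 0,"ry": 0,"rz": 0.15},{"dx": 0.9,"dy": -0.96,"dz": 0,"rx": 0,"ry": 0,"rz": 0.15},{"dx": 0.9,"dy": -0.96,"dz": 0,"rx": 0,"ry": 0,"rz": 0},{"dx": 0.9,"dy": -0.96,"dz": 0,"rx": 0,"ry": 0,"rz": 0},{"dx": 0.9,"dy": -0.96,"dz": 0,"rx": 0,"ry": 0,"rz": 0},{"dx": 0.9,"dy": -0.96,"dz": 0,"rx": 0,"ry": 0,"rz": 0},{"dx": 0.9,"dy": -0.96,"dz": 0,"rx": 0,"ry": 0,"rz": 0},{"dx": 0.9,"dy": -0.96,"dz": 0,"rx": 0,"ry": 0,"rz": 0},{"dx": 0.9,"dy": -0.96,"dz": 0,"rx": 0,"ry": 0,"rz": 0},{"dx": 0.9,"dy": -0.96,"dz": 0,"rx": 0,"ry": 0,"rz": 0}]' --claw 60 --newtons 25

```text
t: 1.35
tcp_pos: [0.3726, 0.3664, 0.231]
tool_rot: [0.04, 0.999, -0.0, -0.0]
force: [-0.1, 0.5, 0.9]
finger_gap: 0.6
gripper_force: 0.0
```

Request:
move_arm --targets '[{"dx": 0.9,"dy": -0.96,"dz": 0,"rx": 0,"ry": 0,"rz": 0},{"dx": 0.9,"dy": -0.96,"dz": 0,"rx": 0,"ry": 0,"rz": 0},{"dx": 0.9,"dy": -0.96,"dz": 0,"rx": 0,"ry": 0,"rz": 0},{"dx": 0.9,"dy": -0.96,"dz": 0,"rx": 0,"ry": 0,"rz": 0},{"dx": 0.9,"dy": -0.96,"dz": 0,"rx": 0,"ry": 0,"rz": 0},{"dx": 0.9,"dy": -0.96,"dz": 0,"rx": 0,"ry": 0,"rz": 0},{"dx": 0.9,"dy": -0.96,"dz": 0,"rx": 0,"ry": 0,"rz": 0},{"dx": 0.9,"dy": -0.96,"dz": 0,"rx": 0,"ry": 0,"rz": 0},{"dx": 0.9,"dy": -0.96,"dz": 0,"rx": 0,"ry": 0,"rz": 0},{"dx": 0.9,"dy": -0.96,"dz": 0,"rx": 0,"ry": 0,"rz": 0}]'

```text
t: 2.6
tcp_pos: [0.5975, 0.1265, 0.2308]
tool_rot: [0.04, 0.999, -0.0, -0.001]
force: [-0.3, -0.2, -0.3]
finger_gap: 0.603
gripper_force: 0.0
```

Request:
move_arm --targets '[{"dx": 0.54,"dy": -0.58,"dz": 0,"rx": 0,"ry": 0,"rz": 0},{"dx": 0.54,"dy": -0.58,"dz": 0,"rx": 0,"ry": 0,"rz": 0},{"dx": 0.54,"dy": -0.58,"dz": 0,"rx": 0,"ry": 0,"rz": 0},{"dx": 0,"dy": 0,"dz": -0.5,"rx": 0,"ry": 0,"rz": 0},{"dx": 0,"dy": 0,"dz": -0.5,"rx": 0,"ry": 0,"rz": 0},{"dx": 0,"dy": 0,"dz": -0.5,"rx": 0,"ry": 0,"rz": 0},{"dx": 0,"dy": 0,"dz": -0.5,"rx": 0,"ry": 0,"rz": 0},{"dx": 0,"dy": 0,"dz": 0,"rx": 0,"ry": 0,"rz": 0},{"dx": 0,"dy": 0,"dz": 0,"rx": 0,"ry": 0,"rz": 0},{"dx": 0,"dy": 0,"dz": 0,"rx": 0,"ry": 0,"rz": 0}]'

```text
t: 3.85
tcp_pos: [0.6382, 0.0839, 0.182]
tool_rot: [0.04, 0.999, -0.0, 0.001]
force: [-0.8, 0.1, -0.9]
finger_gap: 0.607
gripper_force: 0.0
```

Run:
```python
from h import *
i=snap("scene","s2.png");print(sensors.sense()["tcp_pos"],proj("scene",sensors.sense()["tcp_pos"]))
c=cv2.imread("pics/s2.png")[150:390,180:420];cv2.imwrite("pics/c2.png",cv2.resize(c,None,fx=2.4,fy=2.4))
```

```text
[0.6381285  0.08389038 0.18198739] (np.float64(309.27494450477013), np.float64(291.72984445464596))
```

View pics/c2.png

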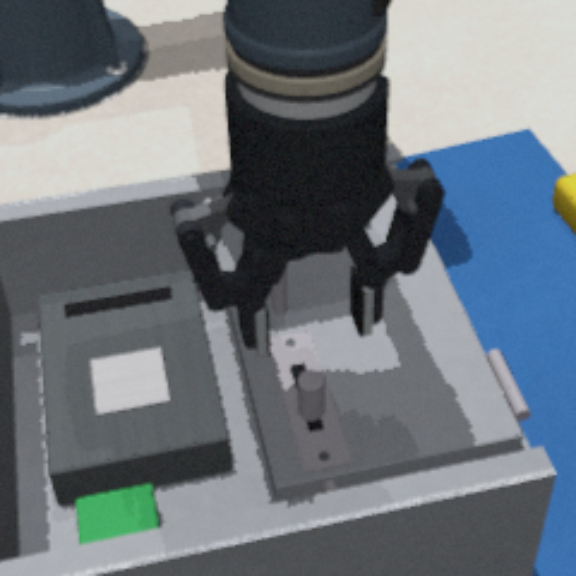

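The gripper stands over the bolt with a finger on each side. The knob's top is at crop (312,380), which is scene (310,308).

Request:
move_arm --targets '[{"dx": 0,"dy": 0,"dz": -0.5,"rx": 0,"ry": 0,"rz": 0},{"dx": 0,"dy": 0,"dz": -0.5,"rx": 0,"ry": 0,"rz": 0},{"dx": 0,"dy": 0,"dz": -0.5,"rx": 0,"ry": 0,"rz": 0},{"dx": 0,"dy": 0,"dz": -0.5,"rx": 0,"ry": 0,"rz": 0},{"dx": 0,"dy": 0,"dz": 0,"rx": 0,"ry": 0,"rz": 0},{"dx": 0,"dy": 0,"dz": 0,"rx": 0,"ry": 0,"rz": 0},{"dx": 0,"dy": 0,"dz": 0,"rx": 0,"ry": 0,"rz": 0},{"dx": 0,"dy": 0,"dz": 0,"rx": 0,"ry": 0,"rz": 0},{"dx": 0,"dy": 0,"dz": 0,"rx": 0,"ry": 0,"rz": 0},{"dx": 0,"dy": 0,"dz": 0,"rx": 0,"ry": 0,"rz": 0}]'

```text
t: 5.15
tcp_pos: [0.6377, 0.0839, 0.1314]
tool_rot: [0.04, 0.999, -0.0, 0.0]
force: [-0.1, 0.8, 0.2]
finger_gap: 0.601
gripper_force: 0.0
```

Request:
move_arm --targets '[{"dx": 0,"dy": 0,"dz": 0,"rx": 0,"ry": 0,"rz": 0},{"dx": 0,"dy": 0,"dz": 0,"rx": 0,"ry": 0,"rz": 0},{"dx": 0,"dy": 0,"dz": 0,"rx": 0,"ry": 0,"rz": 0},{"dx": 0,"dy": 0,"dz": 0,"rx": 0,"ry": 0,"rz": 0},{"dx": 0,"dy": 0,"dz": 0,"rx": 0,"ry": 0,"rz": 0},{"dx": 0,"dy": 0,"dz": 0,"rx": 0,"ry": 0,"rz": 0},{"dx": 0,"dy": 0,"dz": 0,"rx": 0,"ry": 0,"rz": 0},{"dx": 0,"dy": 0,"dz": 0,"rx": 0,"ry": 0,"rz": 0},{"dx": 0,"dy": 0,"dz": 0,"rx": 0,"ry": 0,"rz": 0},{"dx": 0,"dy": 0,"dz": 0,"rx": 0,"ry": 0,"rz": 0}]' --claw 5 --newtons 25

```text
t: 6.4
tcp_pos: [0.6376, 0.0825, 0.1314]
tool_rot: [0.04, 0.999, -0.001, -0.0]
force: [-1.3, -4.5, 1.9]
finger_gap: 0.178
gripper_force: 25.9
```

Request:
move_arm --targets '[{"dx": -0.16,"dy": 0.014,"dz": 0,"rx": 0,"ry": 0,"rz": 0},{"dx": -0.16,"dy": 0.014,"dz": 0,"rx": 0,"ry": 0,"rz": 0},{"dx": -0.16,"dy": 0.014,"dz": 0,"rx": 0,"ry": 0,"rz": 0},{"dx": -0.16,"dy": 0.014,"dz": 0,"rx": 0,"ry": 0,"rz": 0},{"dx": -0.16,"dy": 0.014,"dz": 0,"rx": 0,"ry": 0,"rz": 0},{"dx": -0.16,"dy": 0.014,"dz": 0,"rx": 0,"ry": 0,"rz": 0},{"dx": -0.16,"dy": 0.014,"dz": 0,"rx": 0,"ry": 0,"rz": 0},{"dx": -0.16,"dy": 0.014,"dz": 0,"rx": 0,"ry": 0,"rz": 0},{"dx": 0,"dy": 0,"dz": 0,"rx": 0,"ry": 0,"rz": 0},{"dx": 0,"dy": 0,"dz": 0,"rx": 0,"ry": 0,"rz": 0}]'

```text
t: 7.65
tcp_pos: [0.6102, 0.0853, 0.1317]
tool_rot: [0.041, 0.999, -0.001, 0.005]
force: [7.7, -5.5, -5.0]
finger_gap: 0.176
gripper_force: 25.3
```

Request:
move_arm --targets '[{"dx": -0.1,"dy": 0.01,"dz": 0,"rx": 0,"ry": 0,"rz": 0},{"dx": 0,"dy": 0,"dz": 0,"rx": 0,"ry": 0,"rz": 0},{"dx": 0,"dy": 0,"dz": 0,"rx": 0,"ry": 0,"rz": 0},{"dx": 0,"dy": 0,"dz": 0,"rx": 0,"ry": 0,"rz": 0},{"dx": 0,"dy": 0,"dz": 0,"rx": 0,"ry": 0,"rz": 0},{"dx": 0,"dy": 0,"dz": 0,"rx": 0,"ry": 0,"rz": 0},{"dx": 0,"dy": 0,"dz": 0,"rx": 0,"ry": 0,"rz": 0},{"dx": 0,"dy": 0,"dz": 0,"rx": 0,"ry": 0,"rz": 0},{"dx": 0,"dy": 0,"dz": 0,"rx": 0,"ry": 0,"rz": 0},{"dx": 0,"dy": 0,"dz": 0,"rx": 0,"ry": 0,"rz": 0}]'

```text
t: 8.9
tcp_pos: [0.6101, 0.0853, 0.132]
tool_rot: [0.041, 0.999, -0.001, 0.008]
force: [10.3, -4.6, -6.9]
finger_gap: 0.175
gripper_force: 25.1
```

Request:
move_arm --targets '[{"dx": 0,"dy": 0,"dz": 0,"rx": 0,"ry": 0,"rz": 0},{"dx": 0,"dy": 0,"dz": 0,"rx": 0,"ry": 0,"rz": 0},{"dx": 0,"dy": 0,"dz": 0,"rx": 0,"ry": 0,"rz": 0},{"dx": 0,"dy": 0,"dz": 0,"rx": 0,"ry": 0,"rz": 0},{"dx": 0,"dy": 0,"dz": 0,"rx": 0,"ry": 0,"rz": 0},{"dx": 0,"dy": 0,"dz": 0,"rx": 0,"ry": 0,"rz": 0},{"dx": 0,"dy": 0,"dz": 0.6,"rx": 0,"ry": 0,"rz": 0},{"dx": 0,"dy": 0,"dz": 0.6,"rx": 0,"ry": 0,"rz": 0},{"dx": 0,"dy": 0,"dz": 0.6,"rx": 0,"ry": 0,"rz": 0},{"dx": 0,"dy": 0,"dz": 0.6,"rx": 0,"ry": 0,"rz": 0}]' --claw 60

```text
t: 10.15
tcp_pos: [0.6035, 0.087, 0.193]
tool_rot: [0.04, 0.999, -0.0, 0.001]
force: [-0.3, 0.8, -0.3]
finger_gap: 0.601
gripper_force: 0.0
```

Request:
move_arm --targets '[{"dx": -0.66,"dy": 0.05,"dz": 0,"rx": 0,"ry": 0,"rz": 0},{"dx": -0.66,"dy": 0.05,"dz": 0,"rx": 0,"ry": 0,"rz": 0},{"dx": -0.66,"dy": 0.05,"dz": 0,"rx": 0,"ry": 0,"rz": 0},{"dx": -0.66,"dy": 0.05,"dz": 0,"rx": 0,"ry": 0,"rz": 0},{"dx": -0.66,"dy": 0.05,"dz": 0,"rx": 0,"ry": 0,"rz": 0},{"dx": -0.66,"dy": 0.05,"dz": 0,"rx": 0,"ry": 0,"rz": 0},{"dx": 0,"dy": 0,"dz": 0,"rx": 0,"ry": 0,"rz": 0},{"dx": 0,"dy": 0,"dz": 0,"rx": 0,"ry": 0,"rz": 0},{"dx": 0,"dy": 0,"dz": 0,"rx": 0,"ry": 0,"rz": 0},{"dx": 0,"dy": 0,"dz": 0,"rx": 0,"ry": 0,"rz": 0}]'

```text
t: 11.4
tcp_pos: [0.5047, 0.0943, 0.1913]
tool_rot: [0.04, 0.999, -0.0, 0.0]
force: [-0.3, 0.2, 0.5]
finger_gap: 0.603
gripper_force: 0.0
```

Run:
```python
from h import *
i=snap("scene","s3.png");print(sensors.sense()["tcp_pos"])
c=cv2.imread("pics/s3.png")[150:390,160:420];cv2.imwrite("pics/c3.png",cv2.resize(c,None,fx=2.4,fy=2.4))
```

```text
[0.50457616 0.09439418 0.1912245 ]
```

View pics/c3.png

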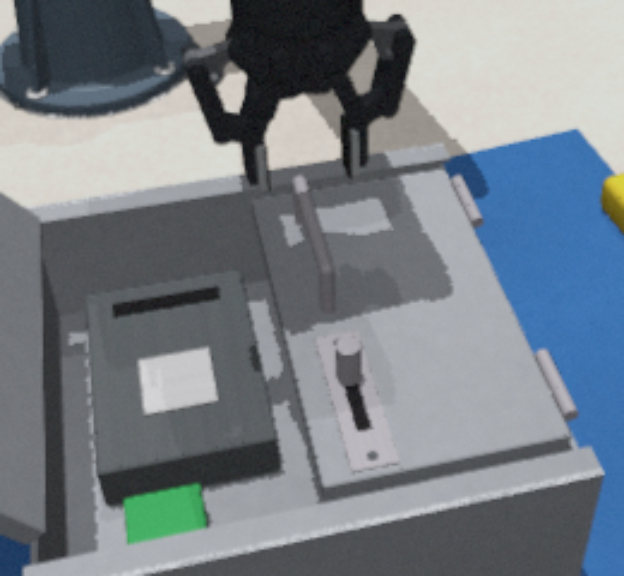

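The bolt knob is now at the handle end of its slot, so it is fully withdrawn. The open fingers straddle the handle bar, which runs from crop (300,183) to (327,275).

Request:
move_arm --targets '[{"dx": 0,"dy": 0,"dz": -0.52,"rx": 0,"ry": 0,"rz": 0},{"dx": 0,"dy": 0,"dz": -0.52,"rx": 0,"ry": 0,"rz": 0},{"dx": 0,"dy": 0,"dz": -0.52,"rx": 0,"ry": 0,"rz": 0},{"dx": 0,"dy": 0,"dz": -0.52,"rx": 0,"ry": 0,"rz": 0},{"dx": 0,"dy": 0,"dz": 0,"rx": 0,"ry": 0,"rz": 0},{"dx": 0,"dy": 0,"dz": 0,"rx": 0,"ry": 0,"rz": 0},{"dx": 0,"dy": 0,"dz": 0,"rx": 0,"ry": 0,"rz": 0},{"dx": 0,"dy": 0,"dz": 0,"rx": 0,"ry": 0,"rz": 0},{"dx": 0,"dy": 0,"dz": 0,"rx": 0,"ry": 0,"rz": 0},{"dx": 0,"dy": 0,"dz": 0,"rx": 0,"ry": 0,"rz": 0}]'

```text
t: 12.7
tcp_pos: [0.5043, 0.0945, 0.1395]
tool_rot: [0.04, 0.999, -0.0, 0.0]
force: [0.7, -0.9, 0.2]
finger_gap: 0.598
gripper_force: 0.0
```

Request:
move_arm --targets '[{"dx": 0,"dy": 0,"dz": 0,"rx": 0,"ry": 0,"rz": 0},{"dx": 0,"dy": 0,"dz": 0,"rx": 0,"ry": 0,"rz": 0},{"dx": 0,"dy": 0,"dz": 0,"rx": 0,"ry": 0,"rz": 0},{"dx": 0,"dy": 0,"dz": 0,"rx": 0,"ry": 0,"rz": 0},{"dx": 0,"dy": 0,"dz": 0,"rx": 0,"ry": 0,"rz": 0},{"dx": 0,"dy": 0,"dz": 0,"rx": 0,"ry": 0,"rz": 0},{"dx": 0,"dy": 0,"dz": 0,"rx": 0,"ry": 0,"rz": 0},{"dx": 0,"dy": 0,"dz": 0,"rx": 0,"ry": 0,"rz": 0},{"dx": 0,"dy": 0,"dz": 0,"rx": 0,"ry": 0,"rz": 0},{"dx": 0,"dy": 0,"dz": 0,"rx": 0,"ry": 0,"rz": 0}]' --claw 0 --newtons 40

```text
t: 13.95
tcp_pos: [0.5043, 0.0958, 0.1392]
tool_rot: [0.041, 0.999, 0.001, 0.0]
force: [0.4, 5.9, -0.6]
finger_gap: 0.098
gripper_force: 38.9
```

Run:
```python
from h import *
n=20;th=np.radians(75)*np.arange(n+1)/n;k=.8
y=-.121*np.cos(th)+.036*np.sin(th)-.017*np.sin(k*th)
z=.121*np.sin(th)+.036*np.cos(th)-.017*np.cos(k*th)
d=np.diff(np.c_[.0838*y,.9965*y,z],axis=0)/.025;print(d.round(3));print(sensors.sense()["q"].round(2))
print("rot",-.9965*3/30,.0838*3/30)
```

```text
[[0.006 0.069 0.314]
 [0.007 0.089 0.309]
 [0.009 0.109 0.302]
 [0.011 0.128 0.294]
 [0.012 0.147 0.284]
 [0.014 0.165 0.273]
 [0.015 0.182 0.261]
 [0.017 0.199 0.249]
 [0.018 0.214 0.235]
 [0.019 0.229 0.22 ]
 [0.02  0.243 0.204]
 [0.021 0.255 0.187]
 [0.022 0.266 0.169]
 [0.023 0.277 0.151]
 [0.024 0.286 0.132]
 [0.025 0.293 0.113]
 [0.025 0.3   0.093]
 [0.026 0.305 0.073]
 [0.026 0.308 0.053]
 [0.026 0.311 0.032]]
[-0.03  0.52  1.8   0.    0.83 -1.52]
rot -0.09965 0.00838
```

Request:
move_arm --targets '[{"dx": 0.006,"dy": 0.07,"dz": 0.31,"rx": -0.1,"ry": 0.008,"rz": 0},{"dx": 0.007,"dy": 0.09,"dz": 0.31,"rx": -0.1,"ry": 0.008,"rz": 0},{"dx": 0.009,"dy": 0.11,"dz": 0.3,"rx": -0.1,"ry": 0.008,"rz": 0},{"dx": 0.011,"dy": 0.13,"dz": 0.295,"rx": -0.1,"ry": 0.008,"rz": 0},{"dx": 0.012,"dy": 0.147,"dz": 0.285,"rx": -0.1,"ry": 0.008,"rz": 0},{"dx": 0.014,"dy": 0.165,"dz": 0.273,"rx": -0.1,"ry": 0.008,"rz": 0},{"dx": 0.015,"dy": 0.182,"dz": 0.26,"rx": -0.1,"ry": 0.008,"rz": 0},{"dx": 0.017,"dy": 0.2,"dz": 0.25,"rx": -0.1,"ry": 0.008,"rz": 0},{"dx": 0.018,"dy": 0.214,"dz": 0.235,"rx": -0.1,"ry": 0.008,"rz": 0},{"dx": 0.019,"dy": 0.23,"dz": 0.22,"rx": -0.1,"ry": 0.008,"rz": 0}]'

```text
t: 15.2
tcp_pos: [0.508, 0.132, 0.2065]
tool_rot: [0.039, 0.965, -0.261, -0.01]
force: [5.0, -5.0, -9.5]
finger_gap: 0.101
gripper_force: 39.2
```

Run:
```python
from h import *
i=snap("scene","s4.png");s=sensors.sense();print(s["q"].round(2),s["ft_torque"])
```

```text
[ 0.31  0.56  1.58 -0.51  1.26 -0.96] [-0.33997493 -0.50772702  0.07217433]
```

View pics/s4.png

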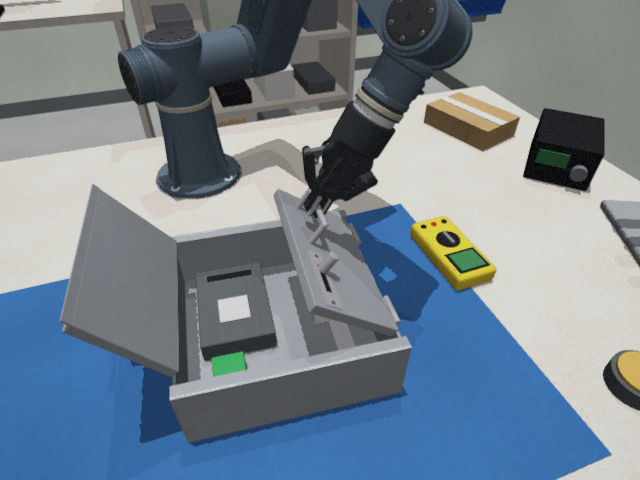

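The leaf is lifting with the handle held in the pads, and the leaf's free edge is at about (300,250). I'll continue along the arc.

Request:
move_arm --targets '[{"dx": 0.02,"dy": 0.243,"dz": 0.204,"rx": -0.1,"ry": 0.008,"rz": 0},{"dx": 0.021,"dy": 0.255,"dz": 0.187,"rx": -0.1,"ry": 0.008,"rz": 0},{"dx": 0.022,"dy": 0.266,"dz": 0.17,"rx": -0.1,"ry": 0.008,"rz": 0},{"dx": 0.023,"dy": 0.277,"dz": 0.15,"rx": -0.1,"ry": 0.008,"rz": 0},{"dx": 0.024,"dy": 0.286,"dz": 0.132,"rx": -0.1,"ry": 0.008,"rz": 0},{"dx": 0.025,"dy": 0.293,"dz": 0.113,"rx": -0.1,"ry": 0.008,"rz": 0},{"dx": 0.025,"dy": 0.3,"dz": 0.093,"rx": -0.1,"ry": 0.008,"rz": 0},{"dx": 0.026,"dy": 0.305,"dz": 0.073,"rx": -0.1,"ry": 0.008,"rz": 0},{"dx": 0.026,"dy": 0.308,"dz": 0.053,"rx": -0.1,"ry": 0.008,"rz": 0},{"dx": 0.026,"dy": 0.31,"dz": 0.032,"rx": -0.1,"ry": 0.008,"rz": 0}]'

```text
t: 16.5
tcp_pos: [0.5152, 0.2021, 0.2385]
tool_rot: [0.035, 0.863, -0.504, -0.018]
force: [4.5, -7.7, 0.0]
finger_gap: 0.097
gripper_force: 39.4
```

Run:
```python
from h import *
i=snap("scene","s5.png");s=sensors.sense();print(s["q"].round(2),s["tcp_pos"],s["ft_torque"])
from scipy.spatial.transform import Rotation as R
print(R.from_quat(s["tool_rot"]).as_matrix()[:,2])
```

```text
[ 0.55  0.8   1.32 -0.8   1.76 -0.78] [0.51533462 0.20299458 0.23847479] [-0.75593213 -0.3223955   0.71151403]
[-0.06598905 -0.86975923 -0.4890443 ]
```

View pics/s5.png

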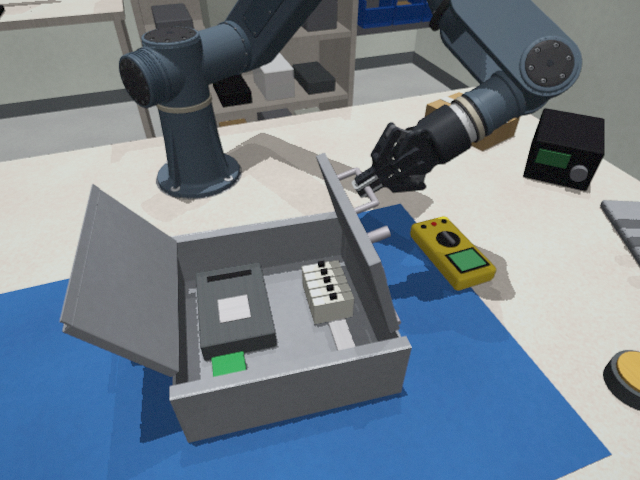

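The leaf stands at roughly 70–75°, well past halfway, with its edge from (320,155) to (378,265). Now I'll release it and retract along the tool axis.

Request:
move_arm --targets '[{"dx": 0,"dy": 0,"dz": 0,"rx": 0,"ry": 0,"rz": 0},{"dx": 0,"dy": 0,"dz": 0,"rx": 0,"ry": 0,"rz": 0},{"dx": 0,"dy": 0,"dz": 0,"rx": 0,"ry": 0,"rz": 0},{"dx": 0,"dy": 0,"dz": 0,"rx": 0,"ry": 0,"rz": 0},{"dx": 0,"dy": 0,"dz": 0,"rx": 0,"ry": 0,"rz": 0},{"dx": 0,"dy": 0,"dz": 0,"rx": 0,"ry": 0,"rz": 0},{"dx": 0,"dy": 0,"dz": 0,"rx": 0,"ry": 0,"rz": 0},{"dx": 0.02,"dy": 0.3,"dz": 0.17,"rx": 0,"ry": 0,"rz": 0},{"dx": 0.02,"dy": 0.3,"dz": 0.17,"rx": 0,"ry": 0,"rz": 0},{"dx": 0.02,"dy": 0.3,"dz": 0.17,"rx": 0,"ry": 0,"rz": 0}]' --claw 50

```text
t: 17.8
tcp_pos: [0.515, 0.2273, 0.2511]
tool_rot: [0.035, 0.865, -0.501, -0.02]
force: [-0.4, 0.1, -0.5]
finger_gap: 0.5
gripper_force: 0.0
```

Request:
move_arm --targets '[{"dx": 0.03,"dy": 0.44,"dz": 0.25,"rx": 0,"ry": 0,"rz": 0},{"dx": 0.03,"dy": 0.44,"dz": 0.25,"rx": 0,"ry": 0,"rz": 0},{"dx": 0.03,"dy": 0.44,"dz": 0.25,"rx": 0,"ry": 0,"rz": 0},{"dx": 0.03,"dy": 0.44,"dz": 0.25,"rx": 0,"ry": 0,"rz": 0},{"dx": 0.03,"dy": 0.44,"dz": 0.25,"rx": 0,"ry": 0,"rz": 0},{"dx": 0.03,"dy": 0.44,"dz": 0.25,"rx": 0,"ry": 0,"rz": 0},{"dx": 0.03,"dy": 0.44,"dz": 0.25,"rx": 0,"ry": 0,"rz": 0},{"dx": 0,"dy": 0,"dz": 0,"rx": 0,"ry": 0,"rz": 0},{"dx": 0,"dy": 0,"dz": 0,"rx": 0,"ry": 0,"rz": 0},{"dx": 0,"dy": 0,"dz": 0,"rx": 0,"ry": 0,"rz": 0}]'

```text
t: 19.05
tcp_pos: [0.52, 0.303, 0.2942]
tool_rot: [0.035, 0.864, -0.501, -0.02]
force: [-0.3, 0.8, -0.1]
finger_gap: 0.497
gripper_force: 0.0
```

Run:
```python
from h import *
i=snap("scene","s6.png");s=sensors.sense();print(s["tcp_pos"],s["force"],s["qd"].round(3))
```

```text
[0.5200103  0.30302146 0.29420865] [-0.43464082  0.07358639  0.28205503] [ 0.001 -0.003 -0.002 -0.002  0.001 -0.002]
```

View pics/s6.png

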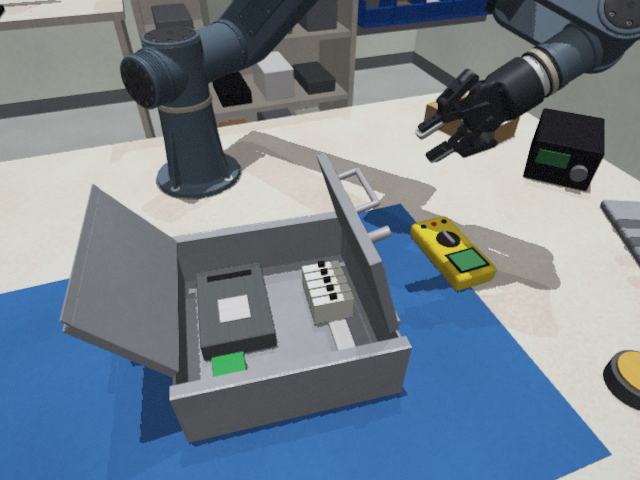

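The leaf has stayed open, with its edge still from (320,155) to (378,265). The gripper is clear of it at about (465,120).

```bash
python3 -c "
from station import order;print(order.sign_off())"
```

```text
the job is handed in; nothing more can be done
None
```

The bolt was slid back to its stop first, then the passive leaf was lifted to about 70–75° and left standing open on its hinge; the gripper was clear of it and the job was handed in at about 19 s.

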